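# Sweep the checked blocks off the granite plate into the tray

## Robot

A 7-joint arm with a two-finger parallel gripper is mounted at the origin on the work surface. World frame = base frame: x ahead of the robot, y to its left, z up, the work surface at z = 0. Lengths are in mm, angles in rad, forces in N, time in s.
With the tool pointing down it reaches from about 350 to 900 mm from the base axis. Payload 7.2 kg.
Tool frame: the origin (TCP) lies midway between the tips of the shut fingers; the grasp point (between the pads) lies 19 mm behind it; z points along the fingers, y is the line along which they close (so a half turn about z gives the same grasp; the last joint's range is limited). The gripper opens to 85 mm and grips with 20 to 120 N. Pads are 22 mm wide; open, the fingers measure 114 mm over their backs; the gripper's body (76 mm by 85 mm) begins 54 mm behind the grasp point. The pads swing forward as they close: fully open they stand 13 mm farther back than shut.
Start: joints at [-1.306, 0.411, -0.013, 1.596, 0.006, 1.134, -0.082], TCP at [204.191, 590.707, 231.297] pointing down, gripper open.
Joint ranges: [-2.95, 2.95], [-0.29, 1.99], [-1.47, 1.44], [0.14, 2.54], [-1.03, 4.17], [0.13, 1.85], [-2.86, 2.86]. Speed limits (rad/s): [2.39, 2.39, 3.01, 3.01, 3.14, 3.14, 3.14].

## Interface

Orientations are given as a unit quaternion [x, y, z, w].
In Python, from bench import bot gives the robot as it stands.
- The arm moves only by the tool step_arm, never from a script. Its argument "steps" is a list of rows, each a list of 7 numbers: the gripper command: -1 is fully open, 1 is shut, values between are in proportion, then the shift along the tool's x, y, z as a fraction of full scale, then the turn, a rotation vector about the tool's x, y, z as a fraction of full scale. A call has 1 to 8 rows; each row shifts and turns the commanded pose from where the row before left it, along the tool's axes as they then stand; what a row does not reach is not made up. Full scale, the value 1, is 0.2 m for a shift and pi/2 rad for a turn. A row lasts 1/10 s, in which the tool goes at most 50 mm and 8.59 degrees, less where a joint would pass 70% of its speed; a pose out of reach is approached as far as the arm can. A call with a number of a shift or a turn outside -1 to 1 is refused whole. A call with a gripper value outside its range is refused whole. The fingers move at their own pace and stop on an object; "grip_force" is the grip in N (left out, the last holds). Time passes only in rows, so rows that do not move let the fingers close. It gives the time, the measured TCP pose, the force, the opening and the grip force at its end, in the units of the state.
- bot.observe(): the state, without advancing time (a new reading comes with each control period).
- bot.grab_frame(name): name is "side" or "top"; returns a dict with "pixels" (384x512x3 uint8, blue, green, red), "fx", "fy", "cx", "cy" (pixels), "R" (3x3) and "t" (3): a world point X has camera coordinates R X + t. Camera axes: x right, y down, z forward; pixel columns grow to the right and rows downward; lengths in mm; the calibration is good to about 2 mm. A picture is of the moment at which its call begins. There is no depth.
- bot.finish_job(): hands the job in; it is judged then, once.
The state is a dict: "time": time; "qpos": joint angles; "qvel": joint speeds; "tau": joint torques, N m; "ee_pos": TCP position; "eef_rot": TCP orientation; "contact_force": force on the tool from outside, world axes, zero at the start; "ft_torque": the same for the moment, N m; "gripper_width": finger opening in mm; "grip_force": force on a finger pad.
Only numpy, scipy, OpenCV 4.12 (cv2) and the standard library are available. Lean on these libraries where they do the work, as an engineer would, in place of code of your own. Each camera call takes 0.05 s, during which the arm holds its last target. There are 200 camera calls.

## Task

The three small steel blocks on the granite surface plate have been checked: with the closed fingers, sweep them across the plate and off its edge into the open blue tray that stands against it, so that all three end inside the tray. Only push them, never pick them up, and do not shift or topple the round setting master that stands among them, or shove the wooden case on the plate's other side.

Things in the scene. Friction and masses are not known exactly. Their poses are not given: they have to be found in the camera images.
- plate: Black granite surface plate, 300 x 260 x 50 mm (its own x, y, z), fixed. Origin: centre of its underside on the bench, z = 0; flat top at z = 50 mm. No rim: its +y and -y edges are 130 mm from the origin. Blocks and master stand in four lanes, 48 mm or more apart in its x (centres), each block with a free straight path along y to the tray and 55 mm of free plate behind it.
- tray: Open blue plastic tray, 280 x 120 x 40 mm (its own x, y, z), walls 4 mm, fixed. Its long side is along the plate's +y or -y edge (which one varies) with a 3 mm gap, axes parallel to the plate's; its rim is 10 mm below the plate's top, its length covers all the blocks' lanes. Origin: centre of its underside on the bench.
- case: Closed wooden instrument case, 280 x 120 x 40 mm, 1.2 kg, loose, lying along the plate's other y edge, away from the tray, with a 5 mm gap, axes parallel to the plate's. Origin: centre of its underside. Leave it in place.
- master: Round steel setting master standing loose on the plate among the blocks: a stepped cylinder, 26 mm in diameter up to 30 mm, then 16 mm, 45 mm tall in all, 160 g. Origin: centre of its underside. Leave it standing where it is.
- block1: One of three identical bright steel blocks, 30 x 24 x 14 mm (its own x, y, z) with one large and two small dark holes on top, about 70 g, lying flat on the granite plate anywhere in its middle and turned any way. Origin: centre of its underside. Slides when pushed. To be swept into the tray.
- block2: One of three identical bright steel blocks, 30 x 24 x 14 mm (its own x, y, z) with one large and two small dark holes on top, about 70 g, lying flat on the granite plate anywhere in its middle and turned any way. Origin: centre of its underside. Slides when pushed. To be swept into the tray.
- block3: One of three identical bright steel blocks, 30 x 24 x 14 mm (its own x, y, z) with one large and two small dark holes on top, about 70 g, lying flat on the granite plate anywhere in its middle and turned any way. Origin: centre of its underside. Slides when pushed. To be swept into the tray.

How it is judged (in metres and radians):
At the end, for the whole second after the job is handed in: All three blocks lie at rest inside the tray, origins between its walls and below its rim (40 mm above the bench); the master stands upright within 6 mm of where it was, and the case within 15 mm (x of block1 in the frame of tray between -0.138 and 0.138 m and y of block1 in the frame of tray between -0.058 and 0.058 m and z of each of block1, block2, block3 in the frame of tray below 0.04 m and linear speed of each of block1, block2, block3 below 0.02 m/s and x of block2 in the frame of tray between -0.138 and 0.138 m and y of block2 in the frame of tray between -0.058 and 0.058 m and x of block3 in the frame of tray between -0.138 and 0.138 m and y of block3 in the frame of tray between -0.058 and 0.058 m and distance of master from where it was at the start of the episode below 0.006 m and angle between master's own z axis and vertical below 0.1 rad and distance of case from where it was at the start of the episode below 0.015 m); the robot touches nothing.
It fails at once if a block is lifted: its origin more than 25 mm above the plate's top (height (world z) of any of block1, block2, block3 above 0.075 m).
It fails at once if the setting master is shifted more than 6 mm or tipped by more than 0.3 rad (distance of master from where it was at the start of the episode above 0.006 m or angle between master's own z axis and vertical above 0.3 rad).
It fails at once if the wooden case is shifted more than 15 mm (distance of case from where it was at the start of the episode above 0.015 m).
It also fails if it takes over 61 s, if anything falls off the work surface, if the arm or the gripper's body presses on something with over 40 N, if the wrist force passes 120 N, or if a joint passes its speed limit or range.

## Working session

There is one attempt and no reset: what is moved stays moved. The work goes in short steps, Python scripts to look and compute and a tool call to move; the robot and the scene stay as the last step left them, time stands still between calls to the robot, and variables do not carry over. Pictures are saved under pics/ and viewed, at most 10 in all, crops included, and the job is handed in when it is done.

Besides the shell and the picture viewer there is one more tool, called after ">>>" as a command line: name --pt "numbers of a row" for each row, then --argument value for the rest. step_arm: Moves the arm, as the interface text tells. Its arguments: {"type":"object","properties":{"steps":{"type":"array","items":{"type":"array","items":{"type":"number","minimum":-1,"maximum":1}}},"grip_force":{"type":"number"}},"required":["steps"]}

```bash
mkdir -p pics; ls; python3 - <<'E'
from bench import bot
import cv2
o=bot.observe()
for k in("time","ee_pos","eef_rot","gripper_width"):print(k,o[k])
for n in("top","side"):
    f=bot.grab_frame(n);cv2.imwrite(f"pics/{n}0.png",f["pixels"])
    print(n,f["fx"],f["fy"],f["cx"],f["cy"],f["R"],f["t"])
E
```

```text
pics
time 0.0
ee_pos [204.05488906 590.2083785  230.43213485]
eef_rot [ 1.65594188e-01  9.86193630e-01 -8.28338858e-04 -6.16542760e-05]
gripper_width 85.36833306558628
top 359.5988281723449 359.5988281723449 251.90346040895744 194.0570674731869 [[-0.11600422 -0.99324737  0.00163622]
 [-0.96585224  0.11242012 -0.23343342]
 [ 0.23167319 -0.02865961 -0.97237141]] [ 84.63539175 584.22137027 568.12617437]
side 451.7860496024573 451.7860496024573 252.9825779779731 191.92476870433714 [[ 0.98813717 -0.15123911 -0.0266769 ]
 [-0.09323963 -0.45278142 -0.88673297]
 [ 0.1220299   0.87870116 -0.46151163]] [-564.46864202  132.15512871  799.85181486]
```

View pics/top0.png

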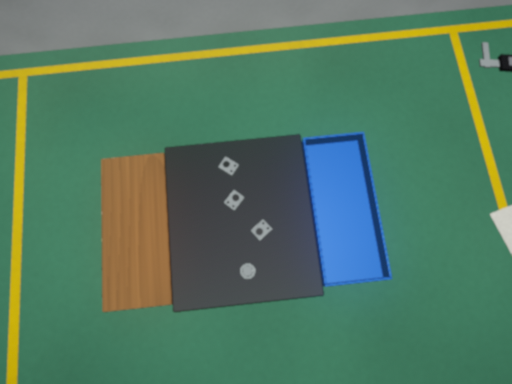

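View pics/side0.png

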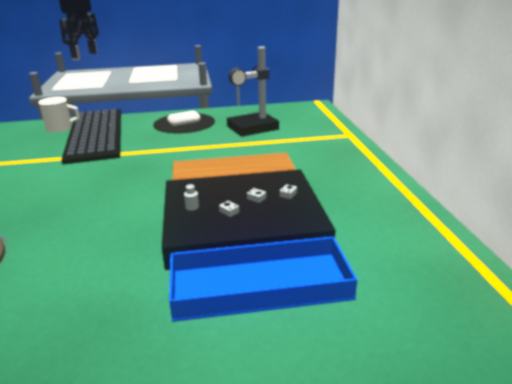

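The top view shows the plate with corners at about (165,148), (300,135), (323,295) and (174,310). The blocks are at (229,166), (234,200) and (262,230), and the master is at (248,271). The tray is to the right (world -y) and the case to the left. The side view agrees.

```bash
cat > h.py <<'E'
import numpy as np
def ray(f,u,v,z):
    R=np.array(f["R"]);t=np.array(f["t"])
    C=-R.T@t; d=R.T@np.array([(u-f["cx"])/f["fx"],(v-f["cy"])/f["fy"],1])
    return C+d*(z-C[2])/d[2]
E
python3 - <<'E'
from bench import bot
from h import *
import cv2
f=bot.grab_frame("top");g=f["pixels"]
np.set_printoptions(precision=1,suppress=True)
m=((g.min(2)>95)).astype(np.uint8);m[:, :170]=0;m[:,300:]=0;m[:145]=0;m[300:]=0
m=cv2.morphologyEx(m,cv2.MORPH_CLOSE,np.ones((5,5),np.uint8))
n,_,st,c=cv2.connectedComponentsWithStats(m)
for i in range(1,n):
    if st[i,4]>30: print(st[i],c[i],ray(f,*c[i],64),ray(f,*c[i],90))
P=np.array([ray(f,u,v,50) for u,v in[(165,148),(300,135),(323,295),(174,310)]])
print(P,P.mean(0),[np.linalg.norm(P[i]-P[i-1]) for i in range(4)])
d=P[1]-P[0]+P[2]-P[3];print("to tray dir deg",np.degrees(np.arctan2(d[1],d[0])))
d=P[0]-P[3]+P[1]-P[2];print("x dir deg",np.degrees(np.arctan2(d[1],d[0])))
h=bot.grab_frame("side");s=h["pixels"]
m=((s.min(2)>95)).astype(np.uint8);m[:180]=0;m[225:]=0;m[:,:168]=0;m[:,315:]=0
m=cv2.morphologyEx(m,cv2.MORPH_CLOSE,np.ones((5,5),np.uint8))
n,_,st,c=cv2.connectedComponentsWithStats(m)
for i in range(1,n):
    if st[i,4]>30: print(st[i],c[i],ray(h,*c[i],58))
from scipy.spatial.transform import Rotation as Ro
print(Ro.from_quat(bot.observe()["eef_rot"]).as_matrix())
E
```

```text
[218 157  21  18 236] [228.2 165.4] [649.5  52.9  64. ] [640.9  52.1  90. ]
[224 190  20  20 251] [233.6 199.5] [585.2  49.8  64. ] [579.3  49.2  90. ]
[251 219  22  22 270] [261.  229.4] [526.5   7.8  64. ] [523.    8.9  90. ]
[240 263  16  17 216] [247.4 270.7] [459.1  39.5  64. ] [458.5  39.3  90. ]
[[702.2 168.1  50. ]
 [698.8 -88.4  50. ]
 [404.1 -84.4  50. ]
 [409.2 170.4  50. ]] [553.6  41.4  50. ] [np.float64(293.0002081929583), np.float64(256.5358380736651), np.float64(294.7528519678351), np.float64(254.90198606663114)]
to tray dir deg -90.95321402632081
x dir deg -0.6166425587015826
[183 184  16  25 260] [190.8 195.4] [459.4  68.7  58. ]
[279 184  18  12 153] [288.  189.4] [651.9  55.3  58. ]
[247 187  19  14 168] [256.3 193.2] [587.4  51.9  58. ]
[219 200  20  15 189] [229.  206.6] [528.7   8.7  58. ]
[[-0.9  0.3 -0. ]
 [ 0.3  0.9 -0. ]
 [-0.  -0.  -1. ]]
```

>>> step_arm --pt "1 0 0 0 0 0 -0.07" --pt "1 0 0 0 0 0 -0.07" --pt "1 0 0 0 0 0 -0.064" --pt "1 0 0 0 0 0 0" --pt "1 -0.14 -0.155 0 0 0 0" --pt "1 -0.14 -0.155 0 0 0 0" --pt "1 -0.14 -0.155 0 0 0 0" --pt "1 -0.14 -0.155 0 0 0 0"

```text
time: 1.0
ee_pos: [315.5, 464.0, 231.3]
eef_rot: [0.008, 1.0, 0.0, -0.0]
contact_force: [1.1, 1.1, 0.7]
gripper_width: 0.1
grip_force: 0.0
```

>>> step_arm --pt "1 -0.142 -0.151 0 0 0 0" --pt "1 -0.142 -0.151 0 0 0 0" --pt "1 -0.142 -0.151 0 0 0 0" --pt "1 -0.142 -0.151 0 0 0 0" --pt "1 -0.142 -0.151 0 0 0 0" --pt "1 -0.142 -0.151 0 0 0 0" --pt "1 -0.142 -0.151 0 0 0 0" --pt "1 -0.142 -0.151 0 0 0 0"

```text
time: 1.8
ee_pos: [539.8, 219.6, 231.4]
eef_rot: [0.008, 1.0, 0.0, 0.0]
contact_force: [0.4, 1.1, -0.6]
gripper_width: -0.1
grip_force: 0.0
```

>>> step_arm --pt "1 -0.142 -0.151 0 0 0 0" --pt "1 -0.142 -0.151 0 0 0 0" --pt "1 -0.142 -0.151 0 0 0 0" --pt "1 -0.142 -0.151 0 0 0 0" --pt "1 0 0 0.2 0 0 0" --pt "1 0 0 0.2 0 0 0" --pt "1 0 0 0.2 0 0 0" --pt "1 0 0 0 0 0 0"

```text
time: 2.6
ee_pos: [647.0, 98.2, 105.5]
eef_rot: [0.007, 1.0, -0.001, -0.005]
contact_force: [-0.9, -0.3, -0.7]
gripper_width: -0.1
grip_force: 0.0
```

```bash
python3 - <<'E'
from bench import bot
import cv2
print(bot.observe()["ee_pos"])
a=bot.grab_frame("top")["pixels"][130:320,150:400]
b=bot.grab_frame("side")["pixels"][100:290,140:390]
cv2.imwrite("pics/p1.png",cv2.resize(cv2.vconcat([a,b]),None,fx=1.5,fy=1.5))
E
```

```text
[646.97558383  98.16866139 105.45352139]
```

View pics/p1.png

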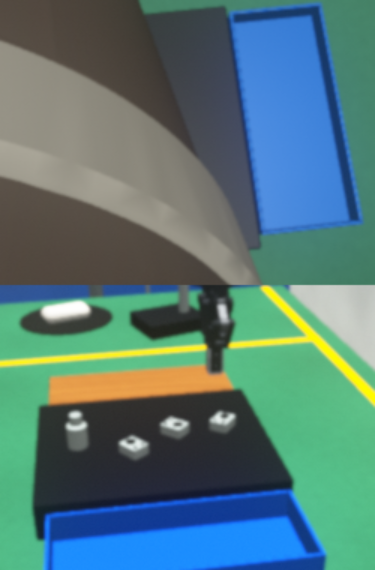

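The arm hides the plate from the top camera. In the side view the closed fingers stand behind the rightmost block, at about crop (215,372). I'll lower them there.

>>> step_arm --pt "1 -0.022 0 0.1 0 0 0" --pt "1 0 0 0.1 0 0 0" --pt "1 0 0 0.05 0 0 0" --pt "1 0 0 0 0 0 0"

```text
time: 3.1
ee_pos: [655.6, 98.9, 62.0]
eef_rot: [0.006, 1.0, 0.0, 0.0]
contact_force: [-0.4, -0.2, -0.0]
gripper_width: 0.1
grip_force: 0.0
```

>>> step_arm --pt "1 0.022 0 0.03 0 0 0" --pt "1 0 0 0 0 0 0" --pt "1 0 0 0 0 0 0"

```text
time: 3.4
ee_pos: [651.2, 98.9, 56.2]
eef_rot: [0.006, 1.0, 0.0, 0.0]
contact_force: [0.1, -0.6, 0.4]
gripper_width: -0.0
grip_force: 0.0
```

>>> step_arm --pt "1 0 -0.04 0 0 0 0" --pt "1 0 -0.04 0 0 0 0" --pt "1 0 -0.04 0 0 0 0" --pt "1 0 -0.04 0 0 0 0" --pt "1 0 -0.04 0 0 0 0" --pt "1 0 -0.04 0 0 0 0" --pt "1 0 -0.04 0 0 0 0" --pt "1 0 -0.04 0 0 0 0"

```text
time: 4.2
ee_pos: [650.2, 34.2, 55.4]
eef_rot: [0.006, 1.0, 0.0, 0.0]
contact_force: [0.1, 0.8, 3.1]
gripper_width: 0.2
grip_force: 1.1
```

>>> step_arm --pt "1 0 -0.04 0 0 0 0" --pt "1 0 -0.04 0 0 0 0" --pt "1 0 0 0 0 0 0"

```text
time: 4.5
ee_pos: [649.9, 16.7, 55.3]
eef_rot: [0.007, 1.0, -0.0, -0.0]
contact_force: [-0.2, 0.5, 0.1]
gripper_width: -0.1
grip_force: 0.1
```

```bash
python3 - <<'E'
from bench import bot
import cv2
print(bot.observe()["ee_pos"])
b=bot.grab_frame("side")["pixels"][130:290,150:370]
cv2.imwrite("pics/p2.png",cv2.resize(b,None,fx=2.5,fy=2.5))
E
```

```text
[649.90907303  16.69174721  55.29500057]
```

View pics/p2.png

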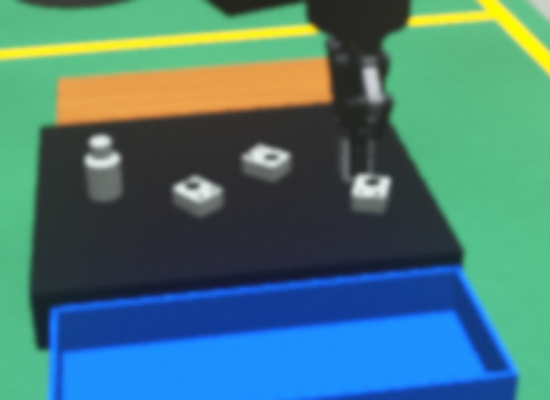

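The block is flush in front of the fingers at about crop (370,190), perhaps slightly right of their centre. I'll measure that.

```bash
cat >> h.py <<'E'
def blobs(f):
    import cv2
    s=f["pixels"];m=((s.min(2)>95)).astype(np.uint8);m[:180]=0;m[262:]=0;m[:,:168]=0;m[:,330:]=0
    n,_,st,c=cv2.connectedComponentsWithStats(cv2.morphologyEx(m,cv2.MORPH_CLOSE,np.ones((5,5),np.uint8)))
    for i in range(1,n):
        if st[i,4]>30: print(st[i],ray(f,*c[i],58).round(1))
E
python3 - <<'E'
from bench import bot
from h import *
blobs(bot.grab_frame("side"))
E
```

```text
[183 184  16  25 287] [459.4  65.6  58. ]
[247 187  19  14 186] [587.   49.9  58. ]
[288 199  19  14 197] [654.8 -11.7  58. ]
[219 200  20  15 203] [528.4   7.7  58. ]
```

>>> step_arm --pt "1 0 0.02 0 0 0 0" --pt "1 -0.02 0 0 0 0 0" --pt "1 0 -0.04 0 0 0 0" --pt "1 0 -0.04 0 0 0 0" --pt "1 0 -0.04 0 0 0 0" --pt "1 0 -0.04 0 0 0 0" --pt "1 0 -0.04 0 0 0 0" --pt "1 0 -0.04 0 0 0 0"

```text
time: 5.4
ee_pos: [653.3, -26.3, 55.3]
eef_rot: [0.006, 1.0, -0.0, -0.0]
contact_force: [-0.2, 0.7, 0.2]
gripper_width: -0.0
grip_force: 0.2
```

>>> step_arm --pt "1 0 -0.04 0 0 0 0" --pt "1 0 -0.04 0 0 0 0" --pt "1 0 -0.04 0 0 0 0" --pt "1 0 -0.04 0 0 0 0" --pt "1 0 -0.04 0 0 0 0" --pt "1 0 -0.04 0 0 0 0" --pt "1 0 -0.04 0 0 0 0" --pt "1 0 -0.04 0 0 0 0"

```text
time: 6.2
ee_pos: [652.5, -90.2, 55.2]
eef_rot: [0.006, 1.0, -0.0, -0.0]
contact_force: [-0.7, -0.5, -0.2]
gripper_width: -0.1
grip_force: 0.0
```

>>> step_arm --pt "1 0 -0.04 0 0 0 0" --pt "1 0 -0.04 0 0 0 0" --pt "1 0 0 0 0 0 0" --pt "1 0 0 0 0 0 0"

```text
time: 6.6
ee_pos: [652.4, -105.4, 55.3]
eef_rot: [0.006, 1.0, 0.0, -0.0]
contact_force: [0.2, 0.2, -0.4]
gripper_width: -0.1
grip_force: 0.0
```

```bash
python3 - <<'E'
from bench import bot
from h import *
import cv2
f=bot.grab_frame("side");blobs(f)
b=f["pixels"][150:330,150:370]
cv2.imwrite("pics/p3.png",cv2.resize(b,None,fx=2.5,fy=2.5))
E
```

```text
[183 183  16  27 297] [459.3  65.2  58. ]
[316 184  10  22 146] [706.8  17.9  58. ]
[247 187  19  15 198] [586.6  49.2  58. ]
[219 200  20  16 212] [528.2   7.1  58. ]
[318 257  12   5  48] [ 654.8 -184.5   58. ]
```

View pics/p3.png

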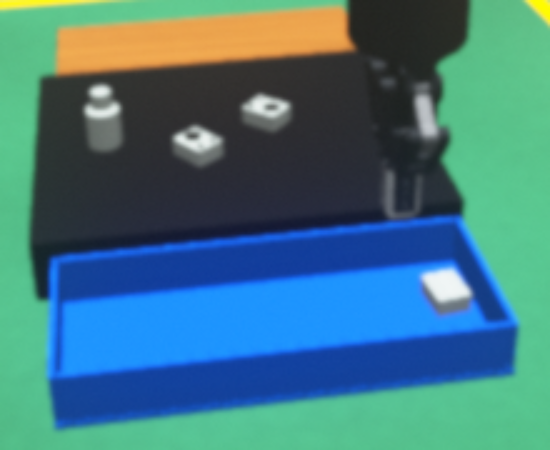

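The first block lies flat in the tray at about crop (447,290). The others are untouched. Next is block 2, at about (586,50).

>>> step_arm --pt "1 0 0 -0.15 0 0 0" --pt "1 0 0 -0.15 0 0 0" --pt "1 0.06 0.17 0 0 0 0" --pt "1 0.06 0.17 0 0 0 0" --pt "1 0.06 0.17 0 0 0 0" --pt "1 0.06 0.17 0 0 0 0" --pt "1 0.06 0.17 0 0 0 0" --pt "1 0.044 0.145 0 0 0 0"

```text
time: 7.45
ee_pos: [585.0, 97.5, 115.4]
eef_rot: [0.005, 1.0, 0.0, -0.0]
contact_force: [0.4, 1.4, -0.4]
gripper_width: 0.3
grip_force: 0.0
```

>>> step_arm --pt "1 0 0 0 0 0 0" --pt "1 0 0 0 0 0 0" --pt "1 0 0 0 0 0 0"

```text
time: 7.75
ee_pos: [586.4, 93.6, 115.4]
eef_rot: [0.007, 1.0, -0.0, 0.0]
contact_force: [-0.1, -0.8, -0.3]
gripper_width: 0.0
grip_force: 0.0
```

>>> step_arm --pt "1 0 0 0.1 0 0 0" --pt "1 0 0 0.1 0 0 0" --pt "1 0 0 0.1 0 0 0" --pt "1 0 0 0 0 0 0" --pt "1 0 -0.04 0 0 0 0" --pt "1 0 -0.04 0 0 0 0" --pt "1 0 -0.04 0 0 0 0" --pt "1 0 -0.04 0 0 0 0"

```text
time: 8.55
ee_pos: [586.3, 61.5, 56.2]
eef_rot: [0.007, 1.0, 0.0, 0.001]
contact_force: [0.3, 0.5, 1.2]
gripper_width: 0.3
grip_force: 0.5
```

>>> step_arm --pt "1 0 -0.04 0 0 0 0" --pt "1 0 -0.04 0 0 0 0" --pt "1 0 -0.04 0 0 0 0" --pt "1 0 -0.04 0 0 0 0" --pt "1 0 -0.04 0 0 0 0" --pt "1 0 0 0 0 0 0"

```text
time: 9.15
ee_pos: [585.1, 20.4, 55.1]
eef_rot: [0.007, 1.0, -0.001, -0.0]
contact_force: [0.1, -0.1, -1.2]
gripper_width: 0.3
grip_force: 0.0
```

```bash
python3 - <<'E'
from bench import bot
from h import *
import cv2
f=bot.grab_frame("side");blobs(f)
b=f["pixels"][150:330,150:370]
cv2.imwrite("pics/p4.png",cv2.resize(b,None,fx=2.5,fy=2.5))
E
```

```text
[183 184  16  25 282] [459.5  66.1  58. ]
[219 200  20  15 195] [528.7   8.1  58. ]
[257 200  20  14 208] [598.8  -2.8  58. ]
[318 257  12   5  48] [ 654.8 -184.5   58. ]
```

View pics/p4.png

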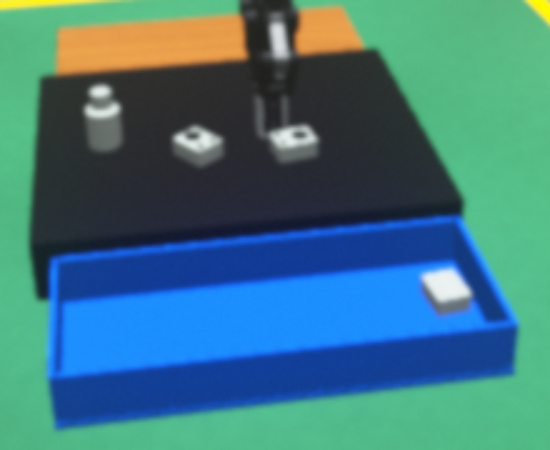

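Block 2 slid sideways to x of about 597, at crop (295,143), while the fingers are at x 585. I'll back off, re-centre and push on.

>>> step_arm --pt "1 0 0.06 0 0 0 0" --pt "1 -0.06 0 0 0 0 0" --pt "1 0 0 0 0 0 0" --pt "1 0 -0.04 0 0 0 0" --pt "1 0 -0.04 0 0 0 0" --pt "1 0 -0.04 0 0 0 0" --pt "1 0 -0.04 0 0 0 0" --pt "1 0 -0.04 0 0 0 0"

```text
time: 10.0
ee_pos: [596.6, -6.7, 55.3]
eef_rot: [0.007, 1.0, -0.0, -0.0]
contact_force: [-0.2, 0.4, -0.6]
gripper_width: -0.1
grip_force: 0.2
```

>>> step_arm --pt "1 0 -0.04 0 0 0 0" --pt "1 0 -0.04 0 0 0 0" --pt "1 0 0 0 0 0 0"

```text
time: 10.3
ee_pos: [596.6, -23.5, 55.3]
eef_rot: [0.007, 1.0, -0.0, 0.0]
contact_force: [-0.3, -0.2, -0.6]
gripper_width: -0.4
grip_force: 0.0
```

```bash
python3 - <<'E'
from bench import bot
from h import *
blobs(bot.grab_frame("side"))
E
```

```text
[270 180   8   5  35] [630.4  94.9  58. ]
[183 184  16  25 286] [459.5  65.7  58. ]
[219 200  20  15 200] [528.6   8.   58. ]
[260 209  21  17 233] [596.3 -47.7  58. ]
[318 257  12   5  48] [ 654.8 -184.5   58. ]
```

Centred. I'll push it over the edge.

>>> step_arm --pt "1 0 -0.04 0 0 0 0" --pt "1 0 -0.04 0 0 0 0" --pt "1 0 -0.04 0 0 0 0" --pt "1 0 -0.04 0 0 0 0" --pt "1 0 -0.04 0 0 0 0" --pt "1 0 -0.04 0 0 0 0" --pt "1 0 -0.04 0 0 0 0" --pt "1 0 -0.04 0 0 0 0"

```text
time: 11.15
ee_pos: [595.7, -86.6, 55.2]
eef_rot: [0.006, 1.0, -0.0, -0.0]
contact_force: [-0.9, -0.6, -0.6]
gripper_width: 0.2
grip_force: 0.0
```

>>> step_arm --pt "1 0 -0.04 0 0 0 0" --pt "1 0 -0.04 0 0 0 0" --pt "1 0 0 0 0 0 0" --pt "1 0 0 0 0 0 0"

```text
time: 11.55
ee_pos: [595.6, -101.7, 55.2]
eef_rot: [0.006, 1.0, 0.0, -0.0]
contact_force: [-0.7, 0.7, 0.1]
gripper_width: -0.1
grip_force: 0.0
```

```bash
python3 - <<'E'
from bench import bot
from h import *
import cv2
f=bot.grab_frame("side");blobs(f)
b=f["pixels"][150:330,150:370]
cv2.imwrite("pics/p5.png",cv2.resize(b,None,fx=2.5,fy=2.5))
E
```

```text
[183 184  16  26 290] [459.5  65.3  58. ]
[278 186  10  22 151] [632.8  23.5  58. ]
[219 200  20  15 205] [528.5   7.8  58. ]
[318 257  12   5  48] [ 654.8 -184.5   58. ]
```

View pics/p5.png

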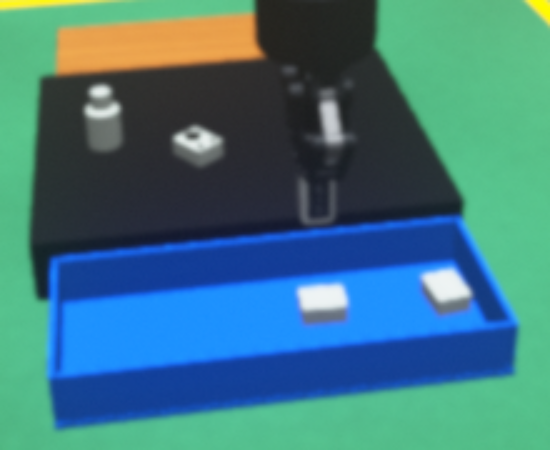

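Two blocks are in the tray, at crop (323,303) and (447,290). Last is block 3, at about (527,8).

>>> step_arm --pt "1 0 0 -0.15 0 0 0" --pt "1 0 0 -0.15 0 0 0" --pt "1 0.0872 0.191 0 0 0 0" --pt "1 0.0872 0.191 0 0 0 0" --pt "1 0.0872 0.191 0 0 0 0" --pt "1 0.0872 0.191 0 0 0 0" --pt "1 0 0 0 0 0 0" --pt "1 0 0 0 0 0 0"

```text
time: 12.4
ee_pos: [527.6, 53.8, 115.5]
eef_rot: [0.004, 1.0, 0.0, 0.0]
contact_force: [-0.0, -0.4, -0.3]
gripper_width: 0.2
grip_force: 0.0
```

>>> step_arm --pt "1 0 0 0 0 0 0" --pt "1 0 0 0 0 0 0"

```text
time: 12.6
ee_pos: [528.2, 50.9, 115.3]
eef_rot: [0.007, 1.0, -0.0, 0.0]
contact_force: [-0.0, 0.2, -0.8]
gripper_width: -0.0
grip_force: 0.0
```

>>> step_arm --pt "1 0 0 0.1 0 0 0" --pt "1 0 0 0.1 0 0 0" --pt "1 0 0 0.1 0 0 0" --pt "1 0 0 0 0 0 0" --pt "1 0 -0.04 0 0 0 0" --pt "1 0 -0.04 0 0 0 0" --pt "1 0 -0.04 0 0 0 0" --pt "1 0 -0.04 0 0 0 0"

```text
time: 13.4
ee_pos: [527.9, 19.0, 56.1]
eef_rot: [0.007, 1.0, 0.0, 0.001]
contact_force: [0.1, 1.3, 0.2]
gripper_width: -0.2
grip_force: 0.4
```

>>> step_arm --pt "1 0 -0.04 0 0 0 0" --pt "1 0 -0.04 0 0 0 0" --pt "1 0 0 0 0 0 0"

```text
time: 13.7
ee_pos: [527.4, 2.6, 55.6]
eef_rot: [0.007, 1.0, -0.0, 0.0]
contact_force: [0.2, -0.0, 0.8]
gripper_width: -0.1
grip_force: 0.1
```

```bash
python3 - <<'E'
from bench import bot
from h import *
blobs(bot.grab_frame("side"))
E
```

```text
[183 184  16  26 285] [459.6  65.6  58. ]
[219 209  21  16 220] [526.  -26.9  58. ]
[318 257  12   5  48] [ 654.8 -184.5   58. ]
```

>>> step_arm --pt "1 0 0.03 0 0 0 0" --pt "1 0.012 0 0 0 0 0" --pt "1 0 -0.04 0 0 0 0" --pt "1 0 -0.04 0 0 0 0" --pt "1 0 -0.04 0 0 0 0" --pt "1 0 -0.04 0 0 0 0" --pt "1 0 -0.04 0 0 0 0" --pt "1 0 0 0 0 0 0"

```text
time: 14.55
ee_pos: [524.3, -31.8, 55.3]
eef_rot: [0.007, 1.0, -0.0, 0.0]
contact_force: [0.0, 0.1, 0.3]
gripper_width: 0.3
grip_force: 0.0
```

```bash
python3 - <<'E'
from bench import bot
from h import *
blobs(bot.grab_frame("side"))
E
```

```text
[225 180  10  11  83] [538.8  98.5  58. ]
[183 184  16  26 288] [459.4  65.4  58. ]
[219 219  19  17 238] [519.8 -61.8  58. ]
[318 257  12   5  48] [ 654.8 -184.5   58. ]
```

>>> step_arm --pt "1 0 0.03 0 0 0 0" --pt "1 0.032 0 0 0 0 0" --pt "1 0 -0.04 0 0 0 0" --pt "1 0 -0.04 0 0 0 0" --pt "1 0 -0.04 0 0 0 0" --pt "1 0 -0.04 0 0 0 0" --pt "1 0 -0.04 0 0 0 0" --pt "1 0 -0.04 0 0 0 0"

```text
time: 15.4
ee_pos: [518.0, -72.3, 55.6]
eef_rot: [0.006, 1.0, 0.0, 0.0]
contact_force: [0.4, 0.6, -0.4]
gripper_width: 0.3
grip_force: 0.0
```

>>> step_arm --pt "1 0 -0.04 0 0 0 0" --pt "1 0 -0.04 0 0 0 0" --pt "1 0 -0.04 0 0 0 0" --pt "1 0 -0.04 0 0 0 0" --pt "1 0 0 0 0 0 0" --pt "1 0 0 0 0 0 0"

```text
time: 16.0
ee_pos: [517.0, -103.9, 55.2]
eef_rot: [0.006, 1.0, 0.0, -0.0]
contact_force: [-0.9, 0.2, -0.6]
gripper_width: 0.1
grip_force: 0.0
```

>>> step_arm --pt "1 0 0 -0.15 0 0 0" --pt "1 0 0 -0.2 0 0 0" --pt "1 0 0 -0.2 0 0 0" --pt "1 0 0 0 0 0 0" --pt "1 0 0 0 0 0 0" --pt "1 0 0 0 0 0 0"

```text
time: 16.6
ee_pos: [516.4, -103.2, 164.3]
eef_rot: [0.006, 1.0, 0.0, -0.001]
contact_force: [-0.0, 0.6, 0.0]
gripper_width: 0.0
grip_force: 0.0
```

```bash
python3 - <<'E'
from bench import bot
from h import *
import cv2
f=bot.grab_frame("side");blobs(f)
b=f["pixels"][130:330,130:380]
cv2.imwrite("pics/p6.png",cv2.resize(b,None,fx=2.5,fy=2.5))
E
```

```text
[183 184  16  25 287] [459.4  65.7  58. ]
[318 257  12   5  48] [ 654.8 -184.5   58. ]
```

View pics/p6.png

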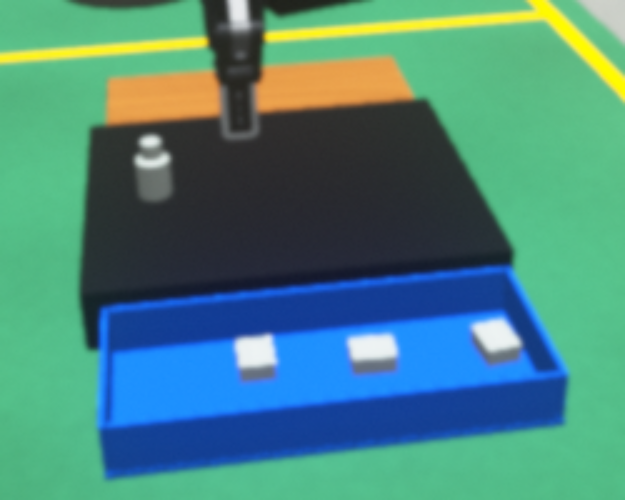

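All three blocks lie flat in the tray, at crop (255,355), (372,352) and (496,340). The master stands at (153,170) as before, and the tool is clear.

```bash
python3 -c "
from bench import bot
print(bot.finish_job())"
```

```text
the job is handed in; nothing more can be done
None
```

I swept all three blocks into the tray by pushing only and handed the job in at about 17 s; no verdict came back, but the last picture shows all three lying flat inside, the master and case looking unmoved, and the tool clear.

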